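Feed a vial rack past a sprung gate

TASK

Push the blue vial rack along the aluminium chute until it is fully home against the end stop; the upright plate at the end of its tail is there to be pushed. The yellow gate across the chute is sprung shut: press its long yellow rail aside, away from the robot, with a fingertip and hold the gate well open all the while the rack body passes, so that it never drops on the vials; then let it close behind the rack. Do it all by pushing with the fingers: lift nothing, keep the rack flat in the chute, and leave the other things on the bench where they stand.

Things in the scene. Friction and masses are not known exactly. Their poses are not given: they have to be found in the camera images.
- chute: Low aluminium chute fixed to the worktop, 112 x 410 mm. Origin on the worktop, mid-channel, under the gate. +y: the rack's travel, roughly to the robot's left; +x: across, away from the robot, to the hinge side. Floor 4 mm up, y = -290 to +120 mm. Channel 56 mm wide; side walls reach 16 mm above the worktop, outer faces at x = -33 and +33 mm. Poses below in 'chute' terms are in this frame.
- stop_face (a point): Centre of the face of the grey end stop, at chute y = +112 mm, 19 mm above the worktop. The rack's front face meets it when fully home.
- gate (a joint): Yellow sprung gate. 0 = closed, 0.65 = fully open (stop). Spring and gravity close it, 2 to 5 N at the rail. Opening tilts it up and away from the robot; the rack body clears it from 0.36 up, 0.5 or more is well open. Pushing the rack against it does not open it.
- gate_hinge (a point): On the gate's hinge axis, which runs parallel to the chute's y at chute x = +46 mm, 12 mm above the worktop; this point beside the gate plate.
- plate_edge (a point): Middle of the gate plate's lower edge, on the gate. The plate is 6 mm thick, centred on chute y = 0, and spans the channel. Closed, its edge is 22 mm above the worktop: it stops the rack body (top at 30 mm) while the flat tail fits beneath. Open, the plate reaches up to 95 mm above the worktop.
- rail_end (a point): Free upstream end, on the axis, of the gate's yellow rail: round bar 8 mm thick, running 310 mm from here along chute +y to the gate plate. Closed: chute x +30 mm, height 58. At 0.4: x +49, height 61. At 0.5: x +54, height 60. At 0.6: x +59, height 59. Press it towards +x from its -x side anywhere; a finger over the chute behind the push plate can do so and slide along it.
- rack: Blue rack with white-capped vials fixed in it, 0.2 to 0.45 kg, loose in the chute. Origin under the centre of the rack body (52 mm in x, 90 in y, 26 high); +y along the travel. A flat tail 5 mm thick runs back to y = -155 mm. Starts upstream of the gate. Fully home its origin is at chute y = +67 mm, the body's rear edge at +22 mm.
- push_face (a point): Centre of the rear face of the upright blue push plate on the tail's end (rack frame 0, -155, +29 mm). Plate 104 mm wide (x), 6 mm thick; upper part 16 to 42 mm above the rack's underside, over the side walls and under the closed rail. May be pushed off-centre: the channel guides the rack. Fully home this point is at chute y = -88 mm.
- sample_jar_3: Bystander, to be left alone: small jar, beige contents, light lid, 49 dia x 60 mm, loose; origin at the centre of its underside.
- moisture_tin_3: Bystander, to be left alone: flat aluminium tin, 54 dia x 30 mm, loose; origin at the centre of its underside.
- rubber_stopper: Bystander, to be left alone: red-brown rubber stopper, 33 dia x 30 mm, loose; origin at the centre of its underside.
- sample_jar_2: Bystander, to be left alone: jar with black lid, 56 dia x 70 mm, loose; origin at the centre of its underside.
- weight_200: Bystander, to be left alone: brass knob weight, 30 dia x 42 mm, loose; origin at the centre of its underside.
- wing_nut_1: Bystander, to be left alone: bare steel wing nut, 17 x 32 x 19 mm, loose; origin at the centre of its underside.

How it is judged:
By the outcome, as a careful person would: the job done as asked, in the order asked, and still so for the second after the job is handed in, with the robot touching nothing.
It also fails if it takes over 43 s, if anything falls off the work surface, if the arm or the gripper's body presses on something with over 40 N, if the wrist force passes 120 N, or if a joint passes its speed limit or range.

ROBOT

A 6-joint arm with a two-finger parallel gripper is mounted at the origin on a cart in front of the work surface, level with it; the furniture and walls round the work are solid. World frame = base frame: x ahead of the robot, y to its left, z up, the work surface at z = 0. Lengths are in mm, angles in rad, forces in N, time in s.
With the tool pointing down it reaches from about 400 to 925 mm from the base axis. Payload 12.5 kg.
Tool frame: the origin (TCP) lies on the mounting face of the last link; the fingertips stand 190 mm ahead of it and the grasp point (between the pads) lies 171 mm ahead of it (env.tcp_to_tips is the distance from the TCP to the fingertips, in mm); x points along the fingers, y is the direction in which the jaws open and shut, and the axes are right-handed (so a half turn about x gives the same grasp; the last joint's range is limited). The gripper opens to 95 mm and grips with 3 to 60 N. Pads are 20 mm wide; open, the fingers measure 119 mm over their backs; the gripper's body (75 mm by 180 mm) begins 59 mm behind the grasp point.
Start: joints at [1.098, 0.491, 1.559, -0, 1.092, -0.106], TCP at [224.12, 583.434, 404.761] pointing down, gripper open.
Joint ranges: [-3.1, 3.1], [-0.84, 2.19], [0.05, 2.79], [-1.13, 4.28], [0.06, 2.93], [-2.69, 2.69]. Speed limits (rad/s): [2.22, 2.22, 2.79, 3.14, 3.14, 3.14].

INTERFACE

Orientations are given as [roll, pitch, yaw] about the fixed x, y, z axes, in that order (R = Rz(yaw) Ry(pitch) Rx(roll)).
In Python, from cell import monitor, cams, job, env gives the robot as it stands. The module is installed in compiled form; this text tells all that it offers.
- The arm moves only by the tool apply_moves, never from a script. Its argument "series" is a list of rows, each a list of 3 entries, a list of its own where there are three numbers: the closure, from -1 (fully open) to 1 (shut), so that 0 is half open, then the shift along the tool's x, y, z in cm, then the turn about the tool's x in rad. A call has 1 to 20 rows; each row is the pose to reach, as a shift and turn from the pose commanded when the call began, along the tool's axes at that moment; what a row does not reach only later rows make up. A row lasts 1/8 s, in which the tool goes at most 62.5 mm and 10.7 degrees, less where a joint would pass 70% of its speed; a pose out of reach is approached as far as the arm can. A call with a gripper value outside its range is refused whole. The fingers move at their own pace and stop on an object; the grip force is fixed at half the most. Time passes only in rows, so rows that repeat a pose let the fingers close. It gives the time, the measured TCP pose, the force and the opening at its end, in the units of the state.
- monitor.state(): the state, without advancing time (a new reading comes with each control period).
- cams.read_camera(name): name is "scene" or "top" or "wrist"; returns a dict with "image" (420x560x3 uint8, red, green, blue), "fx", "fy", "cx", "cy" (pixels), "position" and "orientation" of the camera in the world. Camera axes: x right, y down, z forward; pixel columns grow to the right and rows downward; lengths in mm; the calibration is good to about 2 mm. The wrist camera is an equidistant fisheye: a pixel r from the principal point sees the ray r / f radians off the axis. A picture is of the moment at which its call begins. There is no depth.
- job.job_done(): hands the job in, once; it reports no verdict.
The state is a dict: "t": time; "joints": joint angles; "qvel": joint speeds; "tau": joint torques, N m; "eef_pos": TCP position; "tcp_rot": TCP orientation; "ft_force": force on the tool from outside, world axes, zero at the start; "moment": the same for the moment, N m; "opening": opening from 0.0 (shut) to 1.0 (fully open).
Only numpy, scipy, OpenCV 4.12 (cv2) and the standard library are available. Lean on these libraries where they do the work, as an engineer would, in place of code of your own. Each camera call takes 0.05 s, during which the arm holds its last target. There are 200 camera calls.

## Working session

There is one attempt and no reset: what is moved stays moved. The work goes in short steps, Python scripts to look and compute and a tool call to move; the robot and the scene stay as the last step left them, time stands still between calls to the robot, and variables do not carry over. Pictures are saved under pics/ and viewed, about 8 in all and at most 12, crops included, and the job is handed in when it is done.

Besides the shell and the picture viewer there is one more tool, called after "Emit:" by a JSON object that holds its "name" and its "arguments", one argument or row to a line. apply_moves: Moves the arm, as the interface text tells. Its arguments: {"type":"object","properties":{"series":{"type":"array"}},"required":["series"]}

```bash
mkdir -p pics
cat > h.py <<'E'
import numpy as np, cv2
from scipy.spatial.transform import Rotation as Ro
from cell import monitor, cams, job, env
def shot(n,f):
    c=cams.read_camera(n); cv2.imwrite(f'pics/{f}.png',c['image'][:,:,::-1]); np.save(f'pics/{f}.npy',c,allow_pickle=True); return c
def load(f): return np.load(f'pics/{f}.npy',allow_pickle=True).item()
E
python3 - <<'E'
from h import *
for n in('scene','top'):
    c=shot(n,n+'0'); print({k:v for k,v in c.items() if k!='image'})
a=[cv2.imread(f'pics/{n}0.png') for n in('scene','top')]
print(monitor.state(), env.tcp_to_tips)
E
```

```text
{'fx': 526.9453832235245, 'fy': 526.9453832235245, 'cx': 279.6977642451948, 'cy': 206.52819583914095, 'position': array([ 165.80900802,  808.87986381, 1135.10181403]), 'orientation': array([-2.43644714, -0.00722149, -2.7585236 ])}
{'fx': 385.245572490969, 'fy': 385.245572490969, 'cx': 286.707474504886, 'cy': 210.51299491539658, 'position': array([415.75412096, -31.02039344, 970.81937978]), 'orientation': array([-3.04609265, -0.02390648, -1.54120293])}
{'t': 0.1, 'joints': array([ 1.09836479e+00,  4.91515224e-01,  1.55939634e+00,  2.34757537e-06,
        1.09169573e+00, -1.05583717e-01]), 'qvel': array([ 4.27792129e-04, -1.10767632e-03,  8.97666515e-05,  9.97962099e-04,
        4.13670805e-03, -7.16097190e-04]), 'tau': array([ 2.73977807e-03, -6.13619328e+01, -2.58608383e+01,  6.93917018e-02,
        4.70392965e-02, -3.75467550e-05]), 'eef_pos': array([224.12923055, 583.40321076, 404.20748364]), 'tcp_rot': array([-1.67843216,  1.56978168, -2.04528107]), 'ft_force': array([-1.01418661, -0.1909107 ,  0.58107196]), 'moment': array([0.03897629, 0.01550851, 0.0476449 ]), 'opening': 1.0015177570892317} 190.1
```

View pics/scene0.png

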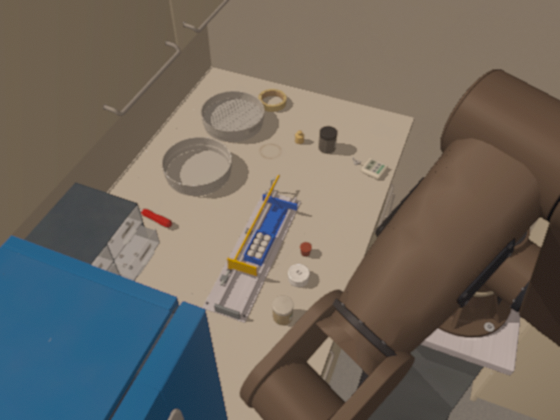

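View pics/top0.png

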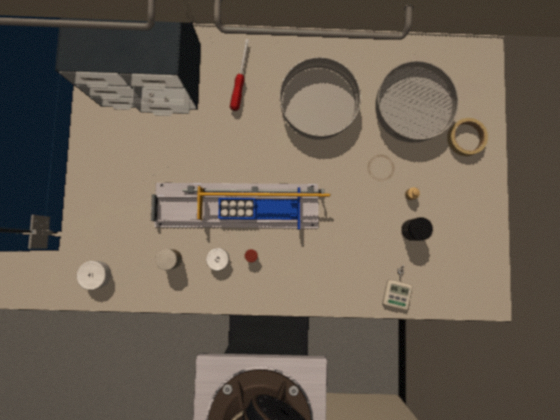

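The scene view shows the blue rack, the yellow gate and the rail. In the top view, +x is up and +y is left. The chute spans columns 155–320 at row ~205, the gate plate is at col 200, the rail at row ~194 (200→330), and the push plate at col ~300. I'll crop for measurement.

```bash
cat >> h.py <<'E'
def ray(c,px):
    px=np.atleast_2d(px).astype(float); d=np.c_[(px[:,0]-c['cx'])/c['fx'],(px[:,1]-c['cy'])/c['fy'],np.ones(len(px))]
    return np.array(c['position']), Ro.from_euler('xyz',c['orientation']).apply(d)
def onz(c,px,z):
    p,d=ray(c,px); return p+d*((z-p[2])/d[:,2])[:,None]
def proj(c,P):
    q=Ro.from_euler('xyz',c['orientation']).inv().apply(np.atleast_2d(P)-c['position']); return np.c_[c['fx']*q[:,0]/q[:,2]+c['cx'],c['fy']*q[:,1]/q[:,2]+c['cy']]
def two(c1,a,c2,b):
    p,d=ray(c1,a);q,e=ray(c2,b);d=d[0];e=e[0]
    s=np.linalg.lstsq(np.c_[d,-e],q-p,rcond=None)[0]; return (p+s[0]*d+q+s[1]*e)/2, np.linalg.norm(p+s[0]*d-q-s[1]*e)
E
python3 - <<'E'
from h import *
a=cv2.imread('pics/top0.png')[165:285,140:345]; cv2.imwrite('pics/topc.png',cv2.resize(a,None,fx=3.9,fy=3.9,interpolation=cv2.INTER_CUBIC))
a=cv2.imread('pics/scene0.png')[170:330,200:310]; cv2.imwrite('pics/scc.png',cv2.resize(a,None,fx=3.7,fy=3.7,interpolation=cv2.INTER_CUBIC))
E
```

```text
(no output)
```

View pics/topc.png

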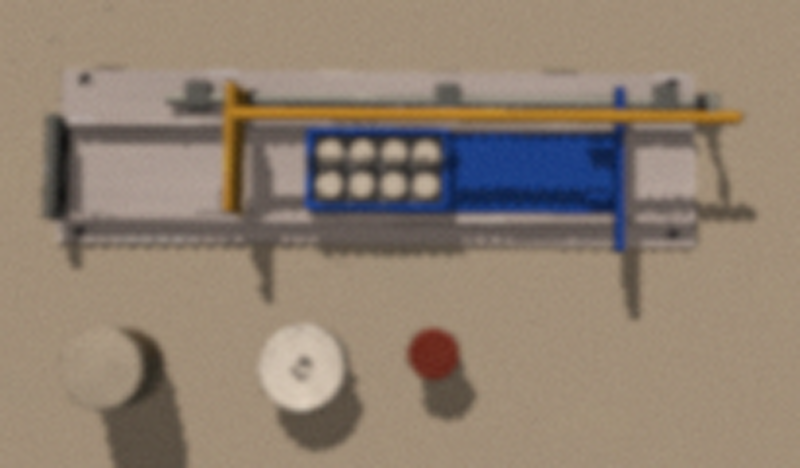

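View pics/scc.png

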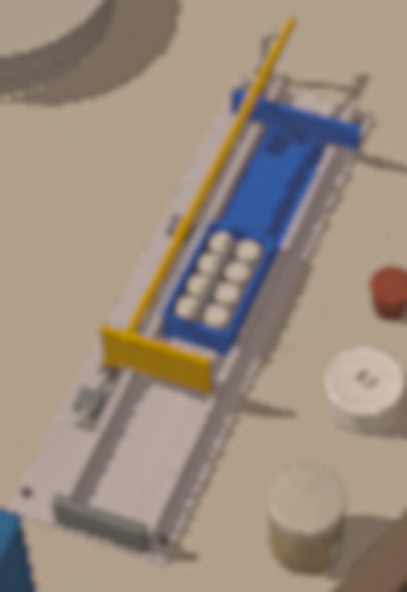

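Topc shows the rail end at (740,117), the push plate running from (621,90) to (620,250), the base corners, and the stop at x≈57. Scc shows the rail end at (292,22).

Run:
```python
from h import *
t=load('top0');s=load('scene0')
T=lambda *p:np.array(p)/3.9+[140,165]; S=lambda *p:np.array(p)/3.7+[200,170]
np.set_printoptions(precision=1,suppress=True)
print('railend',two(t,T(740,117),s,S(292,22)))
print('rail@plate',two(t,T(236,112),s,S(133,335)))
print('pushplate L top',two(t,T(621,90),s,S(236,92)),'R',two(t,T(620,250),s,S(360,125)))
print('plate top ends @46',onz(t,[T(621,90),T(620,250)],46))
print('base corners z4',onz(t,[T(62,68),T(696,70),T(695,247),T(62,245)],4))
print('two corners',two(t,T(62,68),s,S(12,503)),two(t,T(62,245),s,S(165,560)))
print('gate top edge ends @62?',two(t,T(231,84),s,S(104,328)),two(t,T(231,210),s,S(212,365)))
print('rail line @58',onz(t,[T(740,117),T(236,112)],58))
print('stop face',onz(t,[T(68,118),T(68,216)],34), 'bystanders', onz(t,[T(433,353)],30),onz(t,[T(301,366)],30),onz(t,[T(104,370)],60))
# fits by masks
hsv=cv2.cvtColor(t['image'],cv2.COLOR_RGB2HSV)
m=cv2.inRange(hsv,(15,150,80),(28,255,255)); ys,xs=np.nonzero(m); k=(xs>205)&(xs<330)&(ys>185)&(ys<205)
f=np.polyfit(xs[k],ys[k],1); print('rail px fit',f,xs[k].min(),xs[k].max()); print(onz(t,[[330,np.polyval(f,330)],[210,np.polyval(f,210)]],58))
```

```text
railend (array([ 546.1, -152.5,   53.9]), np.float64(2.130815566771424))
rail@plate (array([537.5, 156.6,  54. ]), np.float64(0.8435244651915823))
pushplate L top (array([561.9, -79.3,  42.7]), np.float64(1.592069644753418)) R (array([462.5, -80.8,  46.9]), np.float64(3.088478232214806))
plate top ends @46 [[560.6 -79.3  46. ]
 [461.1 -81.3  46. ]]
base corners z4 [[ 569.5  280.1    4. ]
 [ 582.  -130.1    4. ]
 [ 466.5 -131.9    4. ]
 [ 455.4  273.1    4. ]]
two corners (array([569.3, 278.9,   8.2]), np.float64(0.9178034870039039)) (array([458.7, 274.9,   1.3]), np.float64(6.721870081666662))
gate top edge ends @62? (array([555.6, 160.3,  56.8]), np.float64(1.7694431967647657)) (array([478.5, 157.2,  52.1]), np.float64(1.311441763446323))
rail line @58 [[ 544.4 -152.3   58. ]
 [ 537.4  155.9   58. ]]
stop face [[533.4 264.8  34. ]
 [472.2 261.1  34. ]] bystanders [[394.4  32.3  30. ]] [[384.  113.5  30. ]] [[379.2 226.   60. ]]
rail px fit [  0.  191.6] 206 329
[[ 545.8 -152.9   58. ]
 [ 538.9  133.5   58. ]]
```

```bash
cat >> h.py <<'E'
np.set_printoptions(precision=2,suppress=True)
O=np.array([507.3,157.5]);th=.026
ex=np.array([np.cos(th),np.sin(th)]);ey=np.array([-np.sin(th),np.cos(th)])
def ch(p): d=np.asarray(p)[:2]-O; return np.array([d@ex,d@ey])
def wo(x,y): return O+x*ex+y*ey
def R(): return Ro.from_euler('xyz',monitor.state()['tcp_rot']).as_matrix()
def shift(target): # cm in tool axes, TCP target
    return R().T@(np.asarray(target)-monitor.state()['eef_pos'])/10
def st():
    s=monitor.state(); y=R()[:,1]; return s['t'],s['eef_pos'],'chute',ch(s['eef_pos']),'F',s['ft_force'],'jawang',np.arctan2(y[1],y[0]),s['opening']
E
python3 - <<'E'
from h import *
print(R(),st())
print('above, tcp z 300',shift([*wo(0,-285),300]))
E
```

```text
[[-0.    0.36  0.93]
 [-0.    0.93 -0.36]
 [-1.   -0.   -0.  ]] (0.1, array([224.13, 583.4 , 404.21]), 'chute', array([-272.  ,  433.12]), 'F', array([-1.01, -0.19,  0.58]), 'jawang', np.float64(1.2039474765957836), 1.0015177570892317)
above, tcp z 300 [ 10.47 -55.92  52.62]
```

Emit:
{"name": "apply_moves", "arguments": {
  "series": [
    [1, [0, -5, 4.7], -0.1],
    [1, [0, -10, 9.4], -0.2],
    [1, [0, -15, 14.1], -0.3],
    [1, [0, -20, 18.8], -0.39],
    [1, [0, -25, 23.5], -0.39],
    [1, [0, -30, 28.2], -0.39],
    [1, [0, -35, 32.9], -0.39],
    [1, [0, -40, 37.6], -0.39],
    [1, [0, -45, 42.3], -0.39],
    [1, [0, -50, 47], -0.39],
    [1, [0, -55.9, 52.6], -0.39],
    [1, [0, -55.9, 52.6], -0.39],
    [1, [3, -55.9, 52.6], -0.39],
    [1, [7, -55.9, 52.6], -0.39],
    [1, [10, -55.9, 52.6], -0.39],
    [1, [10, -55.9, 52.6], -0.39],
    [1, [10, -55.9, 52.6], -0.39]
  ]
}}

```text
t: 2.22
eef_pos: [514.9, -127.1, 305.6]
tcp_rot: [-0.32, 1.57, -0.297]
ft_force: [0.4, -0.4, -0.2]
opening: 0.002
```

Run:
```python
from h import *
print(st(), 'to start',shift([*wo(0,-285),220]))
c=shot('wrist','w1'); print({k:v for k,v in c.items() if k!='image'})
```

```text
(2.225, array([ 514.94, -127.06,  305.65]), 'chute', array([   0.24, -284.66]), 'F', array([ 0.37, -0.41, -0.18]), 'jawang', np.float64(1.5941787562270904), 0.002337766928860703) to start [ 8.56 -0.03 -0.03]
{'fx': 325.19226210127806, 'fy': 325.19226210127806, 'cx': 275.2250522078858, 'cy': 210.9786046667857, 'position': array([ 438.76, -129.67,  285.71]), 'orientation': array([2.87, 0.  , 1.59])}
```

View pics/w1.png

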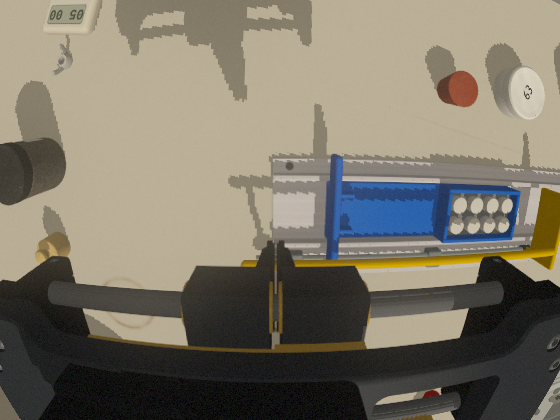

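The wrist view shows clear space behind the push plate (col 335), with the fingers over the chute on the near side of the rail (row 262). Now I'll descend, then press the rail.

Emit:
{"name": "apply_moves", "arguments": {
  "series": [
    [1, [3, 0, 0], 0],
    [1, [6, 0, 0], 0],
    [1, [8.5, 0, 0], 0],
    [1, [8.5, 0, 0], 0],
    [1, [8.5, 0, 0.6], 0],
    [1, [8.5, 0, 1.2], 0],
    [1, [8.5, 0, 1.8], 0],
    [1, [8.5, 0, 2.4], 0],
    [1, [8.5, 0, 3.0], 0],
    [1, [8.5, 0, 3.6], 0],
    [1, [8.5, 0, 4.2], 0],
    [1, [8.5, 0, 4.2], 0],
    [1, [8.5, 0, 4.2], 0]
  ]
}}

```text
t: 3.9
eef_pos: [556.6, -126.0, 219.5]
tcp_rot: [2.544, 1.57, 2.567]
ft_force: [-3.0, -0.3, -0.9]
opening: 0.004
```

Run:
```python
from h import *
print(st())
a=shot('scene','s2')['image'][150:340,170:330]; b=shot('top','t2')['image'][150:285,140:345]
a=cv2.resize(a,(337,400),interpolation=2);b=cv2.resize(b,(607,400),interpolation=2)[:,:450]
cv2.imwrite('pics/c2.png',np.hstack([a,b])[:,:,::-1])
```

```text
(3.9, array([ 556.56, -126.01,  219.51]), 'chute', array([  41.87, -284.69]), 'F', array([-3.01, -0.27, -0.93]), 'jawang', np.float64(1.5939819284259498), 0.003739840851138557)
```

View pics/c2.png

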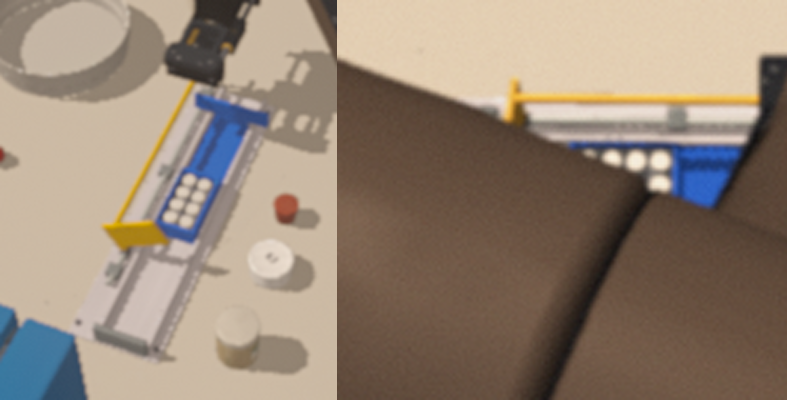

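The gate has swung open in both views. I'll measure the rail near the plate to get the angle.

```bash
cat >> h.py <<'E'
def rail(c,z=60):
    hsv=cv2.cvtColor(c['image'],cv2.COLOR_RGB2HSV); m=cv2.inRange(hsv,(15,150,80),(28,255,255)); ys,xs=np.nonzero(m)
    u=proj(c,[[*wo(40,-20),60],[*wo(40,-150),60]]); k=(xs>u[:,0].min())&(xs<u[:,0].max())&(abs(ys-u[0,1])<25)
    return np.array([ch(p) for p in onz(c,[[x,ys[k&(xs==x)].mean()] for x in np.unique(xs[k])],z)])
E
python3 - <<'E'
from h import *
for f,z in(('top0',58),('t2',60)):
    r=rail(load(f),z); print(f,np.polyfit(r[:,1],r[:,0],1),r[:,1].min(),r[:,1].max())
E
```

```text
top0 [ 0.   31.16] -148.45130997175963 -20.11819187841711
t2 [ 0.02 57.7 ] -148.28836934331176 -19.874585637964614
```

Emit:
{"name": "apply_moves", "arguments": {
  "series": [
    [1, [0, 1, 0.15], 0],
    [1, [0, 2, 0.15], 0],
    [1, [0, 2.6, 0.15], 0],
    [1, [0, 3.1, 0.15], 0],
    [1, [0, 3.6, 0.15], 0],
    [1, [0, 4.2, 0.15], 0],
    [1, [0, 4.9, 0.15], 0],
    [1, [0, 5.6, 0.15], 0],
    [1, [0, 6.3, 0.15], 0],
    [1, [0, 7.0, 0.15], 0],
    [1, [0, 7.7, 0.15], 0],
    [1, [0, 8.4, 0.15], 0],
    [1, [0, 9.0, 0.15], 0],
    [1, [0, 9.0, 0.15], 0]
  ]
}}

```text
t: 5.75
eef_pos: [555.9, -35.3, 219.7]
tcp_rot: [2.207, 1.57, 2.231]
ft_force: [-2.3, 1.6, 1.4]
opening: 0.002
```

Run:
```python
from h import *
print(st())
a=shot('scene','s3')['image'][150:340,170:330]; b=shot('top','t3'); r=rail(b); print(np.polyfit(r[:,1],r[:,0],1))
w=shot('wrist','w3')['image']
a=cv2.resize(a,(337,400),interpolation=2);w=cv2.resize(w,(460,345))
w=np.vstack([w,np.zeros((55,460,3),np.uint8)])
cv2.imwrite('pics/c3.png',np.hstack([a,w])[:,:,::-1])
```

```text
(5.75, array([555.93, -35.29, 219.71]), 'chute', array([  43.6 , -193.99]), 'F', array([-2.26,  1.59,  1.37]), 'jawang', np.float64(1.5943841619783488), 0.002117177542593516)
[-0.01 56.67]
```

View pics/c3.png

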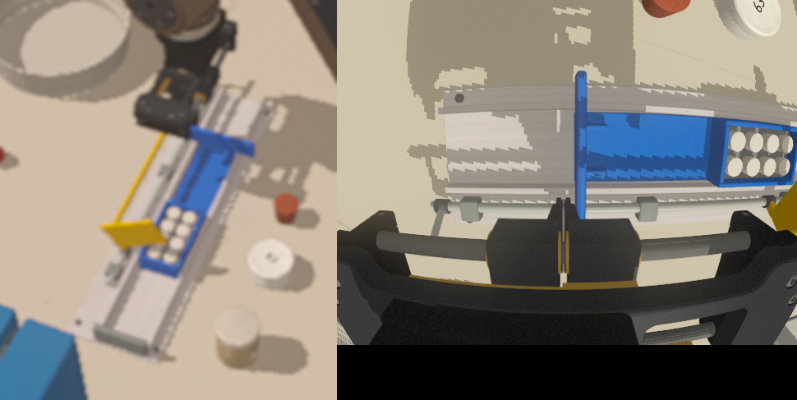

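The rack is sliding square under the open gate (rail x≈56.5, ~0.55), with a small push force. I'll carry on.

Emit:
{"name": "apply_moves", "arguments": {
  "series": [
    [1, [0, 0.7, 0], 0],
    [1, [0, 1.4, 0], 0],
    [1, [0, 2.1, 0], 0],
    [1, [0, 2.8, 0], 0],
    [1, [0, 3.5, 0], 0],
    [1, [0, 4.2, 0], 0],
    [1, [0, 4.9, 0], 0],
    [1, [0, 5.6, 0], 0],
    [1, [0, 6.3, 0], 0],
    [1, [0, 7.0, 0], 0],
    [1, [0, 7.6, 0], 0],
    [1, [0, 8.0, 0], 0],
    [1, [0, 8.2, 0], 0],
    [1, [0, 8.4, 0], 0],
    [1, [0, 8.6, 0], 0],
    [1, [0, 8.6, 0], 0]
  ]
}}

```text
t: 7.9
eef_pos: [554.1, 50.1, 219.7]
tcp_rot: [1.279, 1.571, 1.302]
ft_force: [-2.4, -1.2, -0.7]
opening: 0.007
```

Run:
```python
from h import *
print(st())
b=shot('top','t4'); r=rail(b); print(np.polyfit(r[:,1],r[:,0],1))
```

```text
(7.9, array([554.06,  50.1 , 219.75]), 'chute', array([  43.95, -108.58]), 'F', array([-2.37, -1.25, -0.7 ]), 'jawang', np.float64(1.59398500134728), 0.006963217777256663)Traceback (most recent call last):
  File "<stdin>", line 3, in <module>
  File "h.py", line 30, in rail
    return np.array([ch(p) for p in onz(c,[[x,ys[k&(xs==x)].mean()] for x in np.unique(xs[k])],z)])
                                    ~~~^^^^^^^^^^^^^^^^^^^^^^^^^^^^^^^^^^^^^^^^^^^^^^^^^^^^^^^^^^
  File "h.py", line 11, in onz
    p,d=ray(c,px); return p+d*((z-p[2])/d[:,2])[:,None]
        ~~~^^^^^^
  File "h.py", line 8, in ray
    px=np.atleast_2d(px).astype(float); d=np.c_[(px[:,0]-c['cx'])/c['fx'],(px[:,1]-c['cy'])/c['fy'],np.ones(len(px))]
                                                 ~~^^^^^
IndexError: index 0 is out of bounds for axis 1 with size 0
```

Emit:
{"name": "apply_moves", "arguments": {
  "series": [
    [1, [0, 0.15, 0], 0],
    [1, [0, 0.3, 0], 0],
    [1, [0, 0.45, 0], 0],
    [1, [0, 0.6, 0], 0],
    [1, [0, 0.7, 0], 0],
    [1, [0, 0.8, 0], 0],
    [1, [0, 0.9, 0], 0]
  ]
}}

```text
t: 8.82
eef_pos: [553.9, 59.0, 219.7]
tcp_rot: [0.871, 1.571, 0.894]
ft_force: [-1.2, -4.5, -1.1]
opening: 0.003
```

Emit:
{"name": "apply_moves", "arguments": {
  "series": [
    [1, [0, 0.1, 0], 0],
    [1, [0, 0.2, 0], 0],
    [1, [0, 0.3, 0], 0],
    [1, [0, 0.3, 0], 0]
  ]
}}

```text
t: 9.32
eef_pos: [553.8, 62.1, 219.7]
tcp_rot: [1.149, 1.571, 1.173]
ft_force: [-2.5, -2.0, -0.5]
opening: 0.002
```

Emit:
{"name": "apply_moves", "arguments": {
  "series": [
    [1, [0, 0.1, 0], 0],
    [1, [0, 0.2, 0], 0],
    [1, [0, 0.3, 0], 0],
    [1, [0, 0.3, 0], 0]
  ]
}}

```text
t: 9.82
eef_pos: [553.7, 65.1, 219.7]
tcp_rot: [1.14, 1.571, 1.163]
ft_force: [-1.7, -2.5, -1.0]
opening: 0.007
```

Run:
```python
from h import *
print(st())
a=shot('scene','s5')['image'][150:340,170:330]
w=shot('wrist','w5')['image']
a=cv2.resize(a,(337,400),interpolation=2);w=cv2.resize(w,(460,345))
w=np.vstack([w,np.zeros((55,460,3),np.uint8)])
cv2.imwrite('pics/c5.png',np.hstack([a,w])[:,:,::-1])
```

```text
(9.825, array([553.72,  65.06, 219.74]), 'chute', array([ 44.  , -93.61]), 'F', array([-1.71, -2.5 , -1.01]), 'jawang', np.float64(1.5940813163833847), 0.006835128644473273)
```

View pics/c5.png

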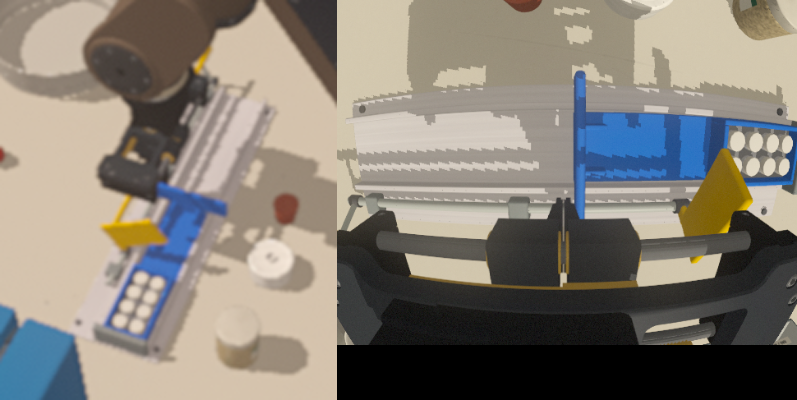

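The rack body is past the gate and nearly at the stop, and the force hasn't risen yet. I'll keep creeping forward.

Emit:
{"name": "apply_moves", "arguments": {
  "series": [
    [1, [0, 0.1, 0], 0],
    [1, [0, 0.2, 0], 0],
    [1, [0, 0.3, 0], 0],
    [1, [0, 0.3, 0], 0]
  ]
}}

```text
t: 10.42
eef_pos: [554.1, 66.3, 219.8]
tcp_rot: [-1.179, 1.568, -1.155]
ft_force: [-0.6, -22.8, -0.0]
opening: 0.003
```

22.8 N and stalled, so the rack has met the stop. I'll back off, let the gate close gently, then lift clear.

Emit:
{"name": "apply_moves", "arguments": {
  "series": [
    [1, [0, -0.4, 0], 0],
    [1, [0, -1, 0], 0],
    [1, [0, -1.2, -0.6], 0],
    [1, [0, -1.2, -1.2], 0],
    [1, [0, -1.2, -1.8], 0],
    [1, [0, -1.2, -2.4], 0],
    [1, [0, -1.2, -3.0], 0],
    [1, [0, -1.2, -3.8], 0],
    [1, [0, -1.2, -4.6], 0],
    [1, [0, -1.2, -4.6], 0],
    [1, [-4, -1.2, -4.6], 0],
    [1, [-9, -1.2, -4.6], 0],
    [1, [-14, -1.2, -4.6], 0],
    [1, [-18, -6, -4.6], 0],
    [1, [-18, -12, -4.6], 0],
    [1, [-18, -18, -4.6], 0],
    [1, [-18, -24, -4.6], 0],
    [1, [-18, -30, -4.6], 0],
    [1, [-18, -30, -4.6], 0]
  ]
}}

```text
t: 12.8
eef_pos: [514.4, -236.6, 399.4]
tcp_rot: [-0.993, 1.57, -0.975]
ft_force: [0.0, 0.4, -1.4]
opening: 0.004
```

Run:
```python
from h import *
print(st())
a=shot('scene','s6')['image'][150:340,170:330];b=shot('top','t6')['image'][165:285,140:345]
a=cv2.resize(a,(337,400),interpolation=2);b=cv2.resize(b,(460,269),interpolation=2)
b=np.vstack([b,np.zeros((131,460,3),np.uint8)])
cv2.imwrite('pics/c6.png',np.hstack([a,b])[:,:,::-1])
t=load('t6');hsv=cv2.cvtColor(t['image'],cv2.COLOR_RGB2HSV);m=cv2.inRange(hsv,(105,150,60),(125,255,255))
u=proj(t,[[*wo(-42,-80),40],[*wo(-40,0),40]]);print('expect plate rear col',proj(t,[*wo(-42,-88),46])[0])
y=int(round(u[0,1]))
for yy in range(y-3,y+4): xs=np.nonzero(m[yy,130:345])[0]+130; print(yy,xs.min() if len(xs) else None,xs.max() if len(xs) else None)
```

```text
(12.8, array([ 514.39, -236.58,  399.38]), 'chute', array([  -3.15, -394.13]), 'F', array([ 0.05,  0.43, -1.36]), 'jawang', np.float64(1.5896996307988323), 0.0036381481364913537)
expect plate rear col [236.65 224.46]
222 235 235
223 235 236
224 235 235
225 235 235
226 235 236
227 235 235
228 None None
```

View pics/c6.png

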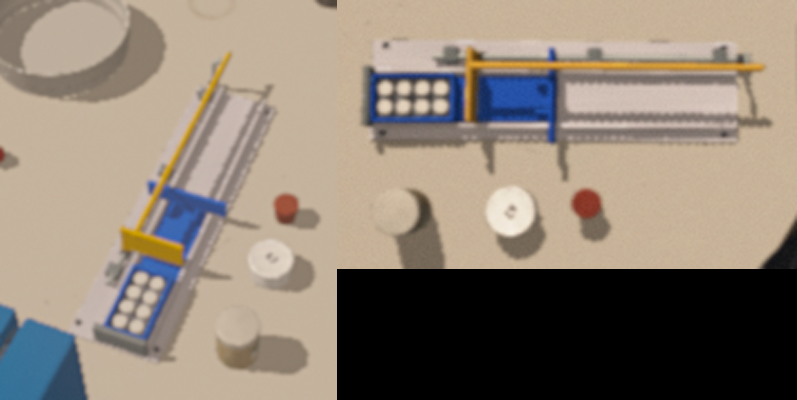

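The rack front is against the stop at top-crop col ~370. The gate is closed, with its plate at col 472 clear of the body, and the bystanders haven't moved. The robot is clear, so I'll hand in.

```bash
python3 -c "
from h import *
print(job.job_done())"
```

```text
the job is handed in; nothing more can be done
None
```

The rack is home against the end stop and the gate has closed behind it. I handed the job in at about 13 s of the 43 s limit.

**What I did:** With the gripper shut, I lowered the fingers behind the push plate and pressed the rail aside. I then pushed the rack along by its plate while holding the gate open. At the stop I backed off, let the gate close gently and lifted clear.

**Gate opening:** I measured the rail at about x = 56–57 mm, which is roughly 0.55, once before the rack moved and once partway through. A third measurement failed near the end because the arm hid the rail from the top camera. The finger stayed at x ≈ 44 mm throughout the push, and a later picture still showed the gate open with the rack body past it.

**Final checks:**
- **Fully home:** the push force rose from about 2 N to 23 N as the rack stopped. Afterwards the push plate's rear edge was within 1 pixel (about 2 mm) of where it should be when home, so I could not rule out a smaller gap by camera.
- **Gate and bystanders:** the gate is shut over the tail. The jar, tin and stopper beside the chute look unmoved. I did not look again at the other three, which were away from the arm's low path.
- **Forces:** the highest reading between moves was about 23 N, and nothing was touching the robot at the end.

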